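# Load the tube rack and shut the incubator's stayed lid

### The job

Set the red rack of capped tubes down in the chamber of the open bench incubator, upright on the chamber floor. Then press the blue knob to break the locked lid stay at its knuckle while the lid is still up, and lower the lid gently until it is fully shut: do not let it drop. Do not drop or tip the tubes, and leave the loose things around the incubator standing where they are.

Things in the scene. Friction and masses are not known exactly. Their poses are not given: they have to be found in the camera images.
- incubator: White bench incubator, 230 mm deep (x), 290 mm wide (y), rim 130 mm high; the blue control panel faces the robot (its -x). Origin: centre of its underside; x points to the back, y to the left. It is fixed to the bench. Its lid is hinged along the back of the rim, and the lid stay is on its left (+y) outer side.
- chamber_floor (a point): Centre of the chamber's steel floor, 45 mm above the bench; axes as the incubator's. The open-topped chamber is 170 mm (x) by 240 mm (y) and 85 mm deep from the rim. The raised lid stands behind it.
- lid (a joint): Lid angle: 0 fully shut, 1.326 rad up on the locked stay, which lets it go no lower. White frame with a clear window, 215 mm from hinge to front edge, 286 mm wide, 22 mm thick, 0.7 to 0.95 kg. Once the stay is broken, friction holds the lid only while nearly upright (above about 1.2 rad); lower down it falls shut unless held all the way.
- lid_hinge (a point): Point on the lid's hinge line at mid-width, on the rim 105 mm behind the incubator's origin; the hinge line runs along the incubator's y. The point turns with the lid; opening swings the lid's front edge up and back.
- lid_handle (a point): Middle of the black round bar handle on the lid: 12 mm thick, 120 mm long, parallel to the hinge, on end posts; 45 mm off the lid's upper face, 175 mm along the lid from the hinge line and 67 mm off the hinge plane. Lid up: 316 mm above the bench, behind the lid's upper edge, free to be pinched from above; lid shut: 197 mm above the bench. The bar can turn in the fingers.
- stay_knuckle (a joint): Opening of the knuckle of the steel lid stay (two bars of 97 mm, on the incubator's left): 2.858 rad locked (past straight, against its stop), 2.683 straight, 0 folded with the lid shut. About 3 to 5 N on the knob takes it through straight; then it folds down and back, drawing the lid with it, and stays where it is left while the lid is nearly upright.
- stay_knob (a point): Centre of the blue round knob on the stay's knuckle, 18 mm thick, 46 mm long, pointing out along the incubator's y. Locked, it is 15 mm behind the incubator's origin, 180 mm to its left, 185 mm above the bench. It breaks when pushed to the incubator's back and down, 45 degrees below level: 8 mm to straight, 25 to 35 mm is clearly broken and the lid still stays up.
- sample_rack_mid (a point): Centre of the red rack with ten white-capped tubes of dark red samples (one rigid piece): 60 mm (x) by 130 mm (y) by 72 mm high over the caps, point at half height (36 mm above its foot). The rack itself is 52 mm high with upright sides; its long sides (60 mm apart) can be gripped. It weighs about 0.28 kg.
- sample_rack: The same red rack; origin at the centre of its underside, z up.
- spare_rack: Empty white rack, 60 mm (x) by 130 mm (y) by 52 mm high, to be left alone; origin at the centre of its underside.
- dropper0: Amber dropper bottle, 35 mm thick, 90 mm high, to be left alone; origin at the centre of its underside.
- dropper1: A second one like it, to be left alone.
- beaker: Glass beaker, 72 mm wide, 90 mm high, to be left alone; origin at the centre of its underside.
- saline: White bottle with a blue cap, 64 mm thick, 150 mm high, to be left alone; origin at the centre of its underside.
Things that resemble listed ones, but are neither listed nor needed, are in the scene too. There is more than one size of the sample_rack; the job needs the larger.

How it is judged:
On the way, in this order (a step that is already met when the one before it is completed fails the run):
1. the red rack stands on the chamber floor, the lid still up with its stay locked (x of sample_rack_mid in the frame of chamber_floor between -0.08 and 0.08 m and y of sample_rack_mid in the frame of chamber_floor between -0.11 and 0.11 m and z of sample_rack_mid in the frame of chamber_floor between 0.03 and 0.042 m and angle between sample_rack_mid's own z axis and vertical below 0.1 rad and linear speed of sample_rack below 0.03 m/s and value of joint lid above 1.25 rad and value of joint stay_knuckle above 2.6 rad), for 0.2 s.
2. the stay is broken: its knuckle is folded well past straight, with the lid still nearly up (value of joint stay_knuckle below 2.45 rad and value of joint lid above 0.9 rad), for 0.1 s.
3. the lid is fully shut (value of joint lid below 0.035 rad), for 0.2 s.
At the end, for the whole second after the job is handed in: The lid is fully shut (within 0.035 rad, 7 mm at its front edge) and at rest, with the red rack standing upright (within 0.1 rad) and at rest on the floor inside the chamber (value of joint lid below 0.035 rad and velocity of joint lid between -0.05 and 0.05 rad/s and x of sample_rack_mid in the frame of chamber_floor between -0.08 and 0.08 m and y of sample_rack_mid in the frame of chamber_floor between -0.11 and 0.11 m and z of sample_rack_mid in the frame of chamber_floor between 0.03 and 0.042 m and angle between sample_rack_mid's own z axis and vertical below 0.1 rad and linear speed of sample_rack below 0.03 m/s); the robot touches nothing.
It fails at once if the lid is let fall: it comes down faster than 1.2 rad/s over its last 0.3 rad (value of joint lid below 0.3 rad and velocity of joint lid below -1.2 rad/s).
It fails at once if the sample rack is tipped over (angle between sample_rack_mid's own z axis and vertical above 0.6 rad).
It fails at once if the sample rack is dropped into the chamber (over 0.6 m/s below the rim) (horizontal distance between sample_rack_mid and chamber_floor below 0.12 m and z of sample_rack_mid in the frame of chamber_floor below 0.07 m and linear speed of sample_rack above 0.6 m/s).
It fails at once if a loose bystander (spare rack, dropper bottle, beaker or saline bottle) is knocked over or shifted by more than 40 mm (distance of any of spare_rack, dropper0, dropper1, beaker, saline from where it was at the start of the episode above 0.04 m or angle between any of spare_rack, dropper0, dropper1, beaker, saline's own z axis and vertical above 0.5 rad).
It also fails if it takes over 67 s, if anything falls off the work surface, if the arm or the gripper's body presses on something with over 40 N, if the wrist force passes 120 N, or if a joint passes its speed limit or range.

### The arm

A 6-joint arm with a two-finger parallel gripper is mounted at the origin on the work surface. World frame = base frame: x ahead of the robot, y to its left, z up, the work surface at z = 0. Lengths are in m, angles in rad, forces in N, time in s.
With the tool pointing down it reaches from about 0.35 to 1 m from the base axis. Payload 7.1 kg.
Tool frame: the origin (TCP) lies between the finger pads; the fingertips stand 22 mm ahead of it and the grasp point (between the pads) lies 3 mm ahead of it; x points along the fingers, y is the direction in which the jaws open and shut, and the axes are right-handed (so a half turn about x gives the same grasp; the last joint's range is limited). The gripper opens to 85 mm and grips with 20 to 120 N. Pads are 22 mm wide; open, the fingers measure 114 mm over their backs; the gripper's body (76 mm by 85 mm) begins 54 mm behind the grasp point. The pads swing forward as they close: fully open they stand 13 mm farther back than shut.
Start: joints at [-1.363, 0.423, 1.63, -0, 1.089, -0.019], TCP at [0.141, -0.609, 0.253] pointing down, gripper open.
Joint ranges: [-3, 3], [-0.9, 2.11], [0.09, 2.58], [-1.31, 4.45], [0.11, 2.69], [-2.54, 2.54]. Speed limits (rad/s): [2.39, 2.39, 3.01, 3.14, 3.14, 3.14].

### API

Orientations are given as a unit quaternion [x, y, z, w].
In Python, from cell import readout, viewer, bot gives the robot as it stands. The module is installed in compiled form; this text tells all that it offers.
- The arm moves only by the tool play_rows, never from a script. Its argument "series" is one flat list of numbers, 7 for each row, row after row: the shift along the world's x, y, z in m, then the turn, a rotation vector about the world's x, y, z in degrees, then the opening, from 0 (shut) to 1 (fully open). In form: [x, y, z, wx, wy, wz, grip, x, y, z, wx, wy, wz, grip, ...]. A call has 1 to 8 rows; each row shifts and turns the commanded pose from where the row before left it; what a row does not reach is not made up. A row lasts 1/8 s, in which the tool goes at most 62.5 mm and 10.7 degrees, less where a joint would pass 70% of its speed; a pose out of reach is approached as far as the arm can. A call with a gripper value outside its range is refused whole. The fingers move at their own pace and stop on an object; "force" is the grip in N (left out, the last holds). Time passes only in rows, so rows that do not move let the fingers close. It gives the time, the measured TCP pose, the force and the opening at its end, in the units of the state.
- readout.read_state(): the state, without advancing time (a new reading comes with each control period).
- viewer.snapshot(name): name is "scene" or "top"; returns the picture (480x640x3 uint8, blue, green, red); there is no depth.
- viewer.calibration(name): a dict with "fovy" (degrees; the focal length in pixels is half the picture's height over the tangent of half this angle, whatever the lens; pixels are square), "cx", "cy" (the principal point, pixels), "k1" (the pictures are not rectified: a ray, as slopes to the right and down, at radius r is drawn at 1 + k1 r^2 times it, then the intrinsics apply), "extrinsics" (4x4, takes a point from camera to world coordinates). Camera axes: x right, y up, looking along -z (the intrinsics and any distortion apply to the point x, -y, -z); pixel columns grow to the right and rows downward; lengths in m; the calibration is good to about 2 mm. A picture is of the moment at which its call begins. calibration takes no time and is no camera call.
- bot.hand_in(): hands the job in, once; it reports no verdict.
The state is a dict: "clock": time; "joints": joint angles; "dq": joint speeds; "joint_torque": joint torques, N m; "position": TCP position; "eef_rot": TCP orientation; "contact_force": force on the tool from outside, world axes, zero at the start; "wrist_torque": the same for the moment, N m; "finger_gap": finger opening in m.
Only numpy, scipy, OpenCV 4.12 (cv2) and the standard library are available. Lean on these libraries where they do the work, as an engineer would, in place of code of your own. Each camera call takes 0.05 s, during which the arm holds its last target. There are 200 camera calls.

## Working session

There is one attempt and no reset: what is moved stays moved. The work goes in short steps, Python scripts to look and compute and a tool call to move; the robot and the scene stay as the last step left them, time stands still between calls to the robot, and variables do not carry over. Pictures are saved under pics/ and viewed, about 8 in all and at most 12, crops included, and the job is handed in when it is done.

Besides the shell and the picture viewer there is one more tool, called after "Emit:" by a JSON object that holds its "method" and its "body", one argument or row to a line. play_rows: Moves the arm, as the interface text tells. Its arguments: {"type":"object","properties":{"series":{"type":"array"},"force":{"type":"number"}},"required":["series"]}

```bash
mkdir -p pics; cat > h.py <<'E'
import numpy as np,cv2
from cell import readout,viewer,bot
def K(n):
    c=viewer.calibration(n); f=240/np.tan(np.radians(c['fovy'])/2); return c,f
def proj(n,P):
    c,f=K(n);E=np.array(c['extrinsics']);P=np.atleast_2d(P)
    q=(P-E[:3,3])@E[:3,:3]; s=np.c_[q[:,0]/-q[:,2],-q[:,1]/-q[:,2]]
    s=s*(1+c['k1']*(s**2).sum(1,keepdims=True)); return s*f+[c['cx'],c['cy']]
def ray(n,uv):
    c,f=K(n);E=np.array(c['extrinsics']);d=(np.array(uv,float)-[c['cx'],c['cy']])/f;s=d.copy()
    for _ in range(30): s=d/(1+c['k1']*(s@s))
    return E[:3,3],E[:3,:3]@np.array([s[0],-s[1],-1])
def atz(n,uv,z):
    o,d=ray(n,uv); return o+d*(z-o[2])/d[2]
def tri(uv1,uv2):
    a,b=ray('scene',uv1),ray('top',uv2);A=np.c_[a[1],-b[1]]
    t=np.linalg.lstsq(A,b[0]-a[0],rcond=None)[0];p,q=a[0]+t[0]*a[1],b[0]+t[1]*b[1];return (p+q)/2,np.linalg.norm(p-q)
def snap(n,name): im=viewer.snapshot(n);cv2.imwrite(f'pics/{name}.png',im);return im
E
python3 - <<'E'
from h import *
for n in('scene','top'): snap(n,n+'0');c,f=K(n);print(n,f,c)
print(readout.read_state())
E
```

```text
scene 485.8292135312066 {'fovy': 52.57881372519365, 'cx': 316.96820366381587, 'cy': 232.49058327938397, 'k1': 0.003443817269177423, 'extrinsics': array([[-0.71157628, -0.55633748,  0.42912446,  0.89954776],
       [ 0.70246846, -0.57553408,  0.41868673,  0.4180809 ],
       [ 0.01404463,  0.59937394,  0.80034594,  0.97042901],
       [ 0.        ,  0.        ,  0.        ,  1.        ]])}
top 500.1212022637242 {'fovy': 51.27117730224434, 'cx': 318.0235675894405, 'cy': 242.04394989919857, 'k1': -0.0263923006218311, 'extrinsics': array([[ 0.0694702 ,  0.97753435, -0.19899871,  0.17666136],
       [-0.99758099,  0.0685663 , -0.01143845,  0.00588238],
       [ 0.00246313,  0.19931196,  0.97993299,  1.43762295],
       [ 0.        ,  0.        ,  0.        ,  1.        ]])}
{'clock': 0.1, 'joints': array([-1.36301600e+00,  4.23774595e-01,  1.63060965e+00, -1.93650085e-05,
        1.08862584e+00, -1.89801489e-02]), 'dq': array([-0.00102574, -0.0020475 , -0.00215453,  0.00176539, -0.00179264,
       -0.00144715]), 'joint_torque': array([-1.01332353e-03, -5.58426690e+01, -2.82447624e+01, -4.34085894e-05,
        2.99681567e-03,  1.57996777e-05]), 'position': array([ 0.14044938, -0.60853264,  0.2526186 ]), 'eef_rot': array([-0.70251288, -0.08050175,  0.70261943, -0.07950508]), 'contact_force': array([-0.22678489,  0.32610817, -0.6057016 ]), 'wrist_torque': array([ 0.0224142 ,  0.01244507, -0.01396762]), 'finger_gap': 0.08569852955357726}
```

View pics/scene0.png

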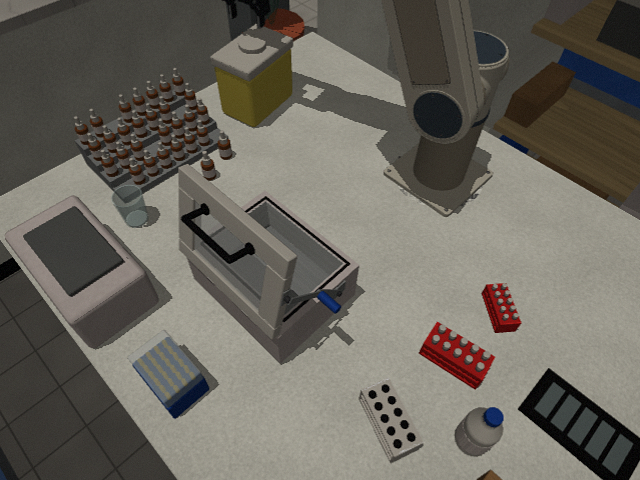

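View pics/top0.png

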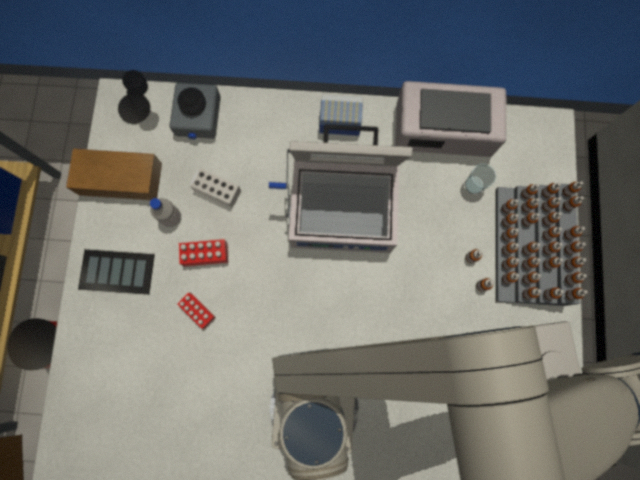

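The large red rack is at top (203,252) / scene (457,354), and the incubator is around top (343,200) with its knob at about (278,185). I'll view an enlarged composite for corner pixels.

```bash
python3 - <<'E'
import cv2,numpy as np
t=cv2.imread('pics/top0.png');s=cv2.imread('pics/scene0.png')
def crop(im,x,y,w,h,k): 
    o=cv2.resize(im[y:y+h,x:x+w],None,fx=k,fy=k,interpolation=cv2.INTER_CUBIC)
    for g in range(0,w,20): cv2.putText(o,str(x+g),(g*k,8),0,.3,(0,255,255),1);cv2.line(o,(g*k,8),(g*k,14),(0,255,255),1)
    for g in range(0,h,20): cv2.putText(o,str(y+g),(0,g*k+4),0,.3,(0,255,255),1);cv2.line(o,(20,g*k),(26,g*k),(0,255,255),1)
    return o
a=crop(t,260,130,160,125,3); b=crop(t,165,225,80,75,4)
c=crop(s,170,160,200,200,2)[:,:400]; d=crop(s,410,310,100,90,4)[:,:400]
C=np.zeros((600,800,3),np.uint8)
C[:375,:480]=a;C[:300,480:800]=b
cv2.imwrite('pics/c1.png',C)
C=np.zeros((600,800,3),np.uint8)
e=crop(s,170,160,200,200,3);C[:600,:600]=e
cv2.imwrite('pics/c2.png',C[:,:600])
# rack caps centroid
from h import *
for n,im,(x0,y0,x1,y1) in(('top',t,(170,230,240,275)),('scene',s,(410,310,505,395))):
    h=cv2.cvtColor(im,cv2.COLOR_BGR2HSV)[y0:y1,x0:x1]
    m=((h[...,0]<8)|(h[...,0]>172))&(h[...,1]>150)&(h[...,2]>60)
    m=cv2.morphologyEx(m.astype(np.uint8),cv2.MORPH_CLOSE,np.ones((7,7)))
    cn=max(cv2.findContours(m,0,2)[0],key=cv2.contourArea)+[x0,y0]
    print(n,cv2.minAreaRect(cn.astype(np.float32)),cv2.approxPolyDP(cn.astype(np.int32),3,True)[:,0].tolist())
E
```

```text
top ((202.348388671875, 252.3319854736328), (21.728578567504883, 46.26375961303711), 84.80557250976562) [[224, 243], [180, 244], [180, 262], [224, 261]]
scene ((456.6068115234375, 355.12921142578125), (69.64186096191406, 37.735923767089844), 32.0053825378418) [[437, 322], [419, 352], [475, 388], [494, 357], [485, 355], [484, 350], [474, 348], [451, 330], [441, 328]]
```

View pics/c1.png

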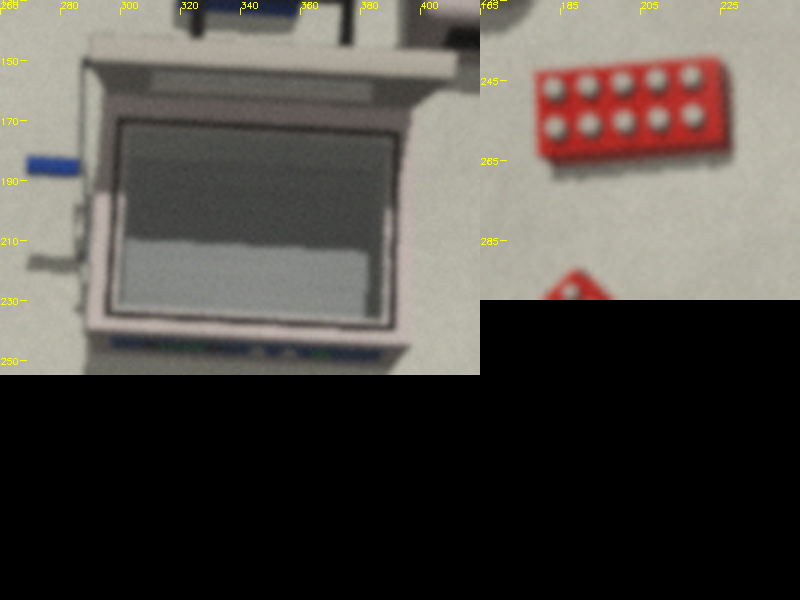

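View pics/c2.png

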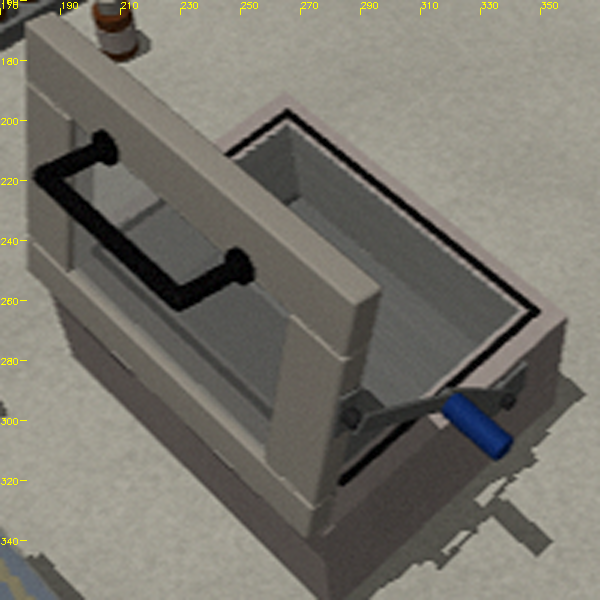

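```bash
python3 - <<'E'
from h import *
from scipy.optimize import least_squares as LS
# incubator: local pts & pixels
F=[('scene',(-.115,.145,.13),(359,266.7)),('scene',(-.115,-.145,.13),(265,191)),('top',(-.115,.145,.13),(289.3,239.7)),
('scene',(.015,.180,.185),(329.2,301.4)),('top',(.015,.18,.185),(277.7,185.7)),
('scene',(.1277,-.054,.316),(185,219)),('scene',(.1277,.054,.316),(229,258.5)),('top',(.1277,.054,.316),(325,127)),('top',(.1277,-.054,.316),(376,128.5))]
def W(p,l): c,s=np.cos(p[2]),np.sin(p[2]); return np.array([p[0]+c*l[0]-s*l[1],p[1]+s*l[0]+c*l[1],l[2]])
r=lambda p,F:np.concatenate([proj(n,W(p,l))[0]-uv for n,l,uv in F])
o=LS(r,[.6,0,0],args=(F,),loss='soft_l1');p=o.x;print('inc',p,np.round(r(p,F).reshape(-1,2),1).tolist())
for nm,l in(('knob',(.015,.18,.185)),('floor',(0,0,.045)),('handle',(.1277,0,.316)),('hinge',(.105,0,.13))):print(nm,W(p,l).round(4))
# rack: fit local outline using top pixel corners (from crop) at rack top z=.052
G=[('top',(.03,.065,.052),(178.5,243)),('top',(.03,-.065,.052),(224.7,239.3)),('top',(-.03,-.065,.052),(226.7,262)) ,('top',(-.03,.065,.052),(180.3,264.7)),
('scene',(.03,.065,.052),(475,375)),('scene',(-.03,.065,.052),(494,357)),('scene',(.03,-.065,.052),(421,345)),('scene',(-.03,-.065,.052),(437,322))]
q=LS(r,[.5,.3,0],args=(G,),loss='soft_l1').x;print('rack',q,np.round(r(q,G).reshape(-1,2),1).tolist())
# top caps only
for nm,uv in(('a',(183.3,246.9)),('b',(217.7,244)),('c',(183.6,256.9)),('d',(218,254)),):print(nm,atz('top',uv,.072))
for nm,uv,z in(('saline',(157,205),.15),('spare',(215,188),.052),('small',(196,311),.04)):print(nm,atz('top',uv,z))
E
```

```text
inc [ 0.56218446 -0.04445018  0.01912408] [[0.4, -2.0], [-0.1, -0.7], [-0.0, -0.5], [0.1, 0.7], [0.2, 0.0], [1.9, 1.9], [-1.6, -0.4], [4.1, -0.3], [-2.0, 0.3]]
knob [0.5737 0.1358 0.185 ]
floor [ 0.5622 -0.0445  0.045 ]
handle [ 0.6899 -0.042   0.316 ]
hinge [ 0.6672 -0.0424  0.13  ]
rack [0.40924458 0.34374464 0.16083584] [[1.1, -0.2], [0.7, -0.6], [-0.1, -2.5], [0.1, -1.0], [6.8, 5.1], [0.6, -0.7], [1.4, -2.4], [-0.7, -1.0]]
a [0.4139702  0.39508066 0.072     ]
b [0.42888045 0.30023844 0.072     ]
c [0.38595792 0.39077908 0.072     ]
d [0.4007945 0.2963164 0.072    ]
saline [0.50883448 0.45732711 0.15      ]
spare [0.59638195 0.33051698 0.052     ]
small [0.24175587 0.34676437 0.04      ]
```

```bash
python3 - <<'E'
from h import *
from scipy.spatial.transform import Rotation as R
s=readout.read_state();print(R.from_quat(s['eef_rot']).as_matrix().round(3))
E
```

```text
[[-0.     0.225 -0.974]
 [ 0.001 -0.974 -0.225]
 [-1.    -0.001 -0.   ]]
```

Emit:
{"method": "play_rows", "body": {
  "series": [0.035, 0.039, 0.004, 0, 0, 5, 1, 0.035, 0.039, 0.004, 0, 0, 5, 1, 0.035, 0.039, 0.004, 0, 0, 5, 1, 0.035, 0.039, 0.004, 0, 0, 5, 1, 0.035, 0.039, 0.004, 0, 0, 5, 1, 0.035, 0.039, 0.004, 0, 0, 5, 1, 0.035, 0.039, 0.004, 0, 0, 5, 1, 0.035, 0.039, 0.004, 0, 0, 5, 1],
  "force": 40
}}

```text
clock: 1.1
position: [0.4214, -0.2955, 0.2853]
eef_rot: [-0.632, -0.316, 0.632, -0.316]
contact_force: [0.3, -1.3, -0.4]
finger_gap: 0.0855
```

Emit:
{"method": "play_rows", "body": {
  "series": [0, 0.05, 0, 0, 0, 5.75, 1, 0, 0.05, 0, 0, 0, 5.75, 1, 0, 0.05, 0, 0, 0, 5.75, 1, 0, 0.05, 0, 0, 0, 5.75, 1, 0, 0.05, 0, 0, 0, 5.75, 1, 0, 0.05, 0, 0, 0, 5.75, 1, 0, 0.05, 0, 0, 0, 5.75, 1, 0, 0.05, 0, 0, 0, 5.75, 1]
}}

```text
clock: 2.1
position: [0.4202, 0.1046, 0.2853]
eef_rot: [0.458, 0.538, -0.458, 0.538]
contact_force: [0.2, 0.0, 0.9]
finger_gap: 0.0852
```

Emit:
{"method": "play_rows", "body": {
  "series": [-0.002, 0.05, -0.02, 0, 0, 0, 1, -0.002, 0.05, -0.02, 0, 0, 0, 1, -0.002, 0.05, -0.02, 0, 0, 0, 1, -0.002, 0.05, -0.03, 0, 0, 0, 1, -0.002, 0.045, -0.03, 0, 0, 0, 1, 0, 0, 0, 0, 0, 0, 1, 0, 0, 0, 0, 0, 0, 1]
}}

```text
clock: 2.98
position: [0.4102, 0.3477, 0.1651]
eef_rot: [0.459, 0.538, -0.46, 0.538]
contact_force: [0.4, -0.1, 1.4]
finger_gap: 0.0856
```

```bash
python3 - <<'E'
from h import *
from scipy.spatial.transform import Rotation as R
s=readout.read_state();print(s['clock'],s['position'],s['joints'],R.from_quat(s['eef_rot']).as_matrix().round(3))
a=snap('scene','s1')[280:430,380:560];b=snap('top','t1')[200:310,130:280]
cv2.imwrite('pics/c3.png',np.hstack([cv2.resize(a,(480,400)),cv2.resize(b,(320,235))if 0 else cv2.resize(b,(320,235),interpolation=2)[:,:] if 0 else cv2.copyMakeBorder(cv2.resize(b,(320,235)),0,165,0,0,0)]))
E
```

```text
2.975 [0.41019728 0.34765096 0.16505877] [ 6.81011376e-01  4.20470142e-01  1.88446308e+00 -2.36112308e-04
  8.37928380e-01  5.23502265e-01] [[-0.001  0.988  0.157]
 [-0.001  0.157 -0.988]
 [-1.    -0.001  0.001]]
```

View pics/c3.png

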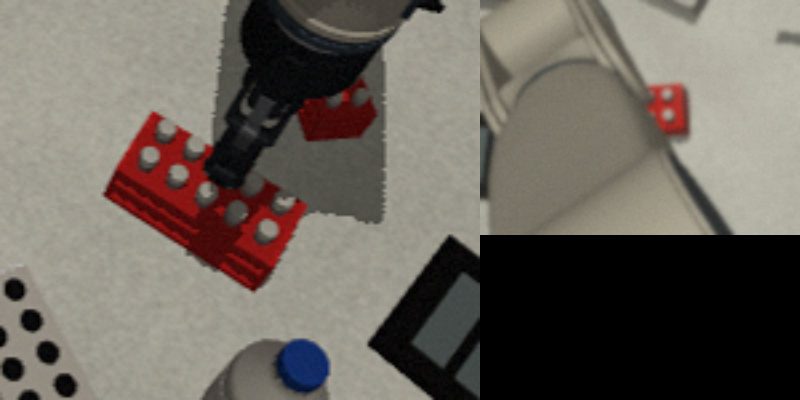

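The picture shows the fingers centred over the large rack and parallel to its short side, with the small rack clear. Descending to grip.

Emit:
{"method": "play_rows", "body": {
  "series": [-0.0015, -0.003, -0.03, 0, 0, 0, 1, 0, 0, -0.03, 0, 0, 0, 1, 0, 0, -0.03, 0, 0, 0, 1, 0, 0, -0.025, 0, 0, 0, 1, 0, 0, -0.014, 0, 0, 0, 1, 0, 0, 0, 0, 0, 0, 1]
}}

```text
clock: 3.82
position: [0.4092, 0.3444, 0.0363]
eef_rot: [0.459, 0.537, -0.46, 0.537]
contact_force: [-0.2, 0.6, 1.1]
finger_gap: 0.0851
```

Emit:
{"method": "play_rows", "body": {
  "series": [0, 0, 0, 0, 0, 0, 0.5, 0, 0, 0, 0, 0, 0, 0.3, 0, 0, 0, 0, 0, 0, 0.3, 0, 0, 0, 0, 0, 0, 0.3, 0, 0, 0, 0, 0, 0, 0.3, 0, 0, 0, 0, 0, 0, 0.3],
  "force": 40
}}

```text
clock: 4.58
position: [0.4096, 0.3454, 0.0375]
eef_rot: [0.46, 0.538, -0.459, 0.538]
contact_force: [-0.1, -2.6, 6.1]
finger_gap: 0.0596
```

Emit:
{"method": "play_rows", "body": {
  "series": [0, 0, 0.02, 0, 0, 0, 0.3, 0, 0, 0.04, 0, 0, 0, 0.3, 0, 0, 0.05, 0, 0, 0, 0.3, 0, 0, 0.05, 0, 0, 0, 0.3, 0, 0, 0.05, 0, 0, 0, 0.3, 0, 0, 0.025, 0, 0, 0, 0.3, 0, 0, 0, 0, 0, 0, 0.3]
}}

```text
clock: 5.45
position: [0.4097, 0.3456, 0.2734]
eef_rot: [0.461, 0.537, -0.458, 0.538]
contact_force: [0.8, 0.1, -3.5]
finger_gap: 0.0595
```

Emit:
{"method": "play_rows", "body": {
  "series": [0.002, -0.03, 0, 0, 0, -1, 0.3, 0.002, -0.05, 0, 0, 0, -1, 0.3, 0.003, -0.055, 0, 0, 0, -1, 0.3, 0.003, -0.055, 0, 0, 0, -1, 0.3, 0.02, -0.055, 0, 0, 0, -1, 0.3, 0.03, -0.055, 0, 0, 0, -1, 0.3, 0.03, -0.05, 0, 0, 0, -1, 0.3, 0.025, -0.03, 0, 0, 0, -1, 0.3]
}}

```text
clock: 6.45
position: [0.5237, -0.0372, 0.2693]
eef_rot: [0.496, 0.504, -0.497, 0.503]
contact_force: [0.3, 1.6, -3.8]
finger_gap: 0.0597
```

Emit:
{"method": "play_rows", "body": {
  "series": [0.012, -0.01, 0, 0, 0, 0, 0.3, 0, 0, 0, 0, 0, 0, 0.3, 0, 0, 0, 0, 0, 0, 0.3]
}}

```text
clock: 6.82
position: [0.5348, -0.0437, 0.2705]
eef_rot: [0.495, 0.505, -0.496, 0.504]
contact_force: [-0.4, 0.4, -3.9]
finger_gap: 0.0594
```

```bash
python3 - <<'E'
from h import *
from scipy.spatial.transform import Rotation as R
s=readout.read_state();print(s['clock'],s['position'],s['contact_force'],s['finger_gap'],R.from_quat(s['eef_rot']).as_matrix().round(3)[:,1])
a=snap('scene','s2')[60:380,150:450];b=snap('top','t2')[110:270,250:430]
cv2.imwrite('pics/c4.png',np.hstack([cv2.resize(a,(450,480)),cv2.copyMakeBorder(cv2.resize(b,(340,302)),0,178,0,0,0)]))
E
```

```text
6.825 [ 0.53476469 -0.04371319  0.27050097] [-0.36987537  0.37782666 -3.92776281] 0.05942668777371526 [ 1.     0.018 -0.002]
```

View pics/c4.png

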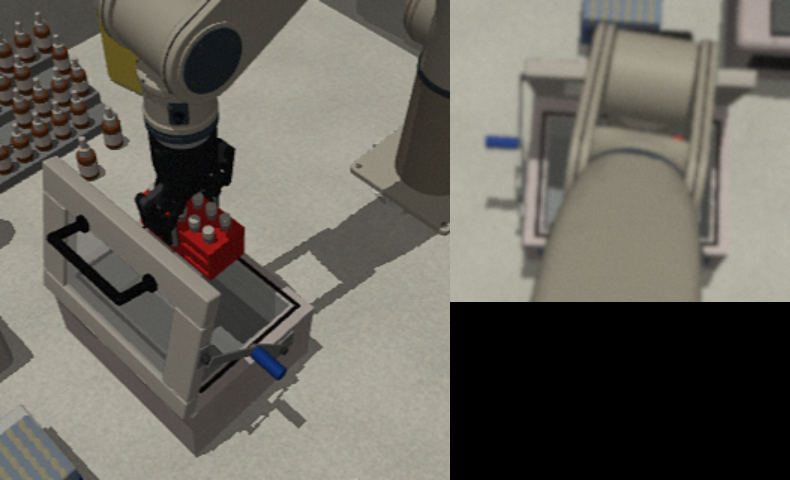

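The picture shows the rack held level over the chamber opening, lid still up. Checking the wrist's clearance to the lid.

```bash
python3 - <<'E'
from h import *
for z in(.4,.45,.5,.55,.6):print(z,atz('top',(353,123),z))
print(tri((150+212*300/450,60+57*320/480),(353,140)))
for uv in((212,57),(185,100),(183,140)):
  o,d=ray('scene',(150+uv[0]*.6667,60+uv[1]*.6667)); t=(.535-o[0])/d[0];print(o+d*t)
E
```

```text
0.4 [ 0.66298009 -0.04097077  0.4       ]
0.45 [ 0.63954582 -0.03871305  0.45      ]
0.5 [ 0.61611155 -0.03645534  0.5       ]
0.55 [ 0.59267728 -0.03419762  0.55      ]
0.6 [ 0.56924301 -0.03193991  0.6       ]
(array([ 0.54332528, -0.01724536,  0.54673941]), np.float64(0.04781269055277567))
[0.535      0.00712886 0.54597812]
[ 0.535      -0.03693355  0.46745742]
[ 0.535      -0.04568546  0.40501873]
```

Emit:
{"method": "play_rows", "body": {
  "series": [-0.003, -0.001, -0.02, 0, 0, 0, 0.3, 0, 0, -0.025, 0, 0, 0, 0.3, 0, 0, -0.025, 0, 0, 0, 0.3, 0, 0, -0.025, 0, 0, 0, 0.3, 0, 0, -0.025, 0, 0, 0, 0.3, 0, 0, -0.02, 0, 0, 0, 0.3, 0, 0, 0, 0, 0, 0, 0.3]
}}

```text
clock: 7.8
position: [0.5317, -0.0449, 0.1303]
eef_rot: [0.495, 0.505, -0.496, 0.504]
contact_force: [0.0, 0.1, -3.5]
finger_gap: 0.0595
```

Emit:
{"method": "play_rows", "body": {
  "series": [0, 0, -0.015, 0, 0, 0, 0.3, 0, 0, -0.015, 0, 0, 0, 0.3, 0, 0, -0.008, 0, 0, 0, 0.3, 0, 0, -0.004, 0, 0, 0, 0.3, 0, 0, 0, 0, 0, 0, 0.3]
}}

```text
clock: 8.43
position: [0.5329, -0.0459, 0.0891]
eef_rot: [0.496, 0.504, -0.496, 0.504]
contact_force: [0.7, -0.7, -3.7]
finger_gap: 0.0596
```

Emit:
{"method": "play_rows", "body": {
  "series": [0, 0, -0.003, 0, 0, 0, 0.3, 0, 0, -0.002, 0, 0, 0, 0.3, 0, 0, 0, 0, 0, 0, 0.3]
}}

```text
clock: 8.8
position: [0.5329, -0.0458, 0.0843]
eef_rot: [0.496, 0.504, -0.496, 0.504]
contact_force: [-0.4, -0.4, -3.7]
finger_gap: 0.0595
```

Emit:
{"method": "play_rows", "body": {
  "series": [0, 0, -0.002, 0, 0, 0, 0.3, 0, 0, 0, 0, 0, 0, 0.3]
}}

```text
clock: 9.05
position: [0.5332, -0.0459, 0.0826]
eef_rot: [0.496, 0.504, -0.496, 0.504]
contact_force: [-1.9, -0.1, -0.0]
finger_gap: 0.0598
```

Emit:
{"method": "play_rows", "body": {
  "series": [0, 0, -0.001, 0, 0, 0, 0.3, 0, 0, 0, 0, 0, 0, 0.8, 0, 0, 0, 0, 0, 0, 0.8, 0, 0, 0, 0, 0, 0, 0.8, 0, 0, 0, 0, 0, 0, 0.8]
}}

```text
clock: 9.68
position: [0.5337, -0.0459, 0.0815]
eef_rot: [0.496, 0.504, -0.495, 0.505]
contact_force: [4.1, -1.3, 2.8]
finger_gap: 0.0684
```

Emit:
{"method": "play_rows", "body": {
  "series": [0, 0, 0.01, 0, 0, 0, 0.8, 0, 0, 0.02, 0, 0, 0, 0.8, 0, 0, 0.03, 0, 0, 0, 0.8, 0, 0, 0.04, 0, 0, 0, 0.8, 0, 0, 0.04, 0, 0, 0, 0.8, -0.005, 0, 0.05, 0, 0, 0, 0.6, -0.02, 0, 0.05, 0, 0, 0, 0.2, -0.02, 0, 0, 0, 0, 0, 0]
}}

```text
clock: 10.68
position: [0.4887, -0.046, 0.3251]
eef_rot: [0.497, 0.503, -0.494, 0.506]
contact_force: [-0.5, 0.5, -1.0]
finger_gap: 0.0153
```

```bash
python3 - <<'E'
from h import *
s=readout.read_state();print(s['clock'],s['position'],s['contact_force'],s['finger_gap'])
a=snap('scene','s3')[140:380,170:390]
cv2.imwrite('pics/c5.png',cv2.resize(a,(550,600)))
E
```

```text
10.675 [ 0.48869598 -0.04598911  0.32507887] [-0.53709214  0.45825991 -0.95730234] 0.01525360716711345
```

View pics/c5.png

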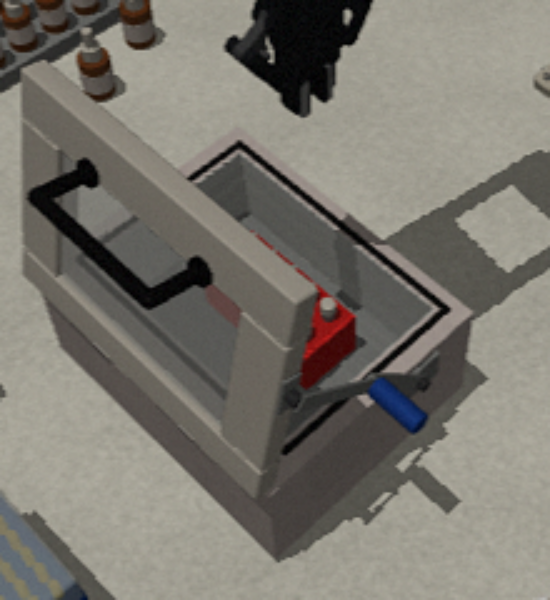

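The rack stands upright on the chamber floor, with the lid and stay unmoved. I'll pinch the knob loosely at its outer end and guide it back and down.

Emit:
{"method": "play_rows", "body": {
  "series": [0.01, 0.045, 0, 0, 0, 0, 0.5, 0.01, 0.045, 0, 0, 0, 0, 0.5, 0.01, 0.045, 0, 0, 0, 0, 0.5, 0.01, 0.045, 0, 0, 0, 0, 0.5, 0.02, 0.012, -0.025, 0, 0, 0, 0.5, 0.015, 0, -0.025, 0, 0, 0, 0.5, 0.01, 0, -0.025, 0, 0, 0, 0.5, 0, 0, 0, 0, 0, 0, 0.5],
  "force": 20
}}

```text
clock: 11.72
position: [0.5715, 0.1458, 0.2434]
eef_rot: [0.494, 0.506, -0.498, 0.503]
contact_force: [-1.0, -0.1, -0.5]
finger_gap: 0.0424
```

```bash
python3 - <<'E'
from h import *
s=readout.read_state();print(s['clock'],s['position'],s['contact_force'],s['finger_gap'])
a=snap('scene','s4')[160:380,230:430];b=snap('top','t4')[130:250,240:340]
cv2.imwrite('pics/c6.png',np.hstack([cv2.resize(a,(500,550)),cv2.copyMakeBorder(cv2.resize(b,(300,360)),0,190,0,0,0)]))
E
```

```text
11.725 [0.57145645 0.14579076 0.24338608] [-1.02839175 -0.05463736 -0.46979231] 0.04241489705444244
```

View pics/c6.png

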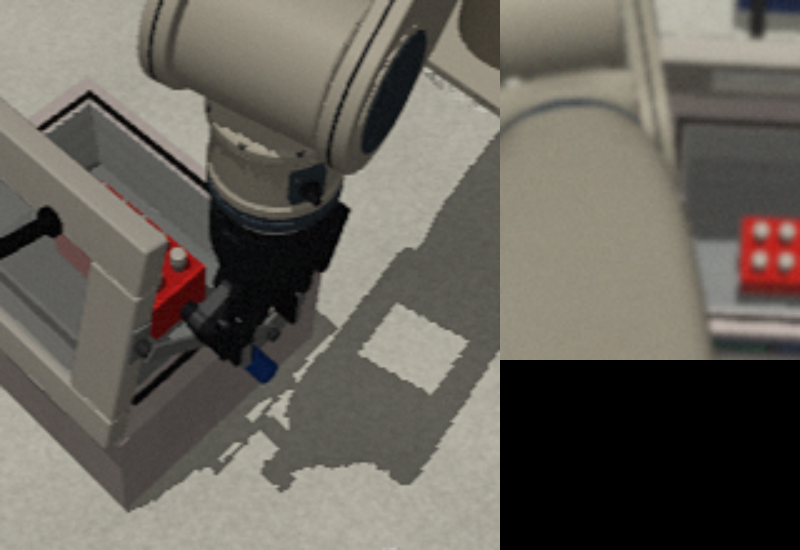

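The fingers are over the knob's outer end, clear of the lid. Descending and closing.

Emit:
{"method": "play_rows", "body": {
  "series": [0.002, 0, -0.02, 0, 0, 0, 0.5, 0, 0, -0.02, 0, 0, 0, 0.5, 0, 0, -0.015, 0, 0, 0, 0.5, 0, 0, 0, 0, 0, 0, 0.5]
}}

```text
clock: 12.32
position: [0.5744, 0.146, 0.191]
eef_rot: [0.495, 0.505, -0.496, 0.504]
contact_force: [0.0, -1.1, 0.4]
finger_gap: 0.0428
```

Emit:
{"method": "play_rows", "body": {
  "series": [0, 0, 0, 0, 0, 0, 0.24, 0, 0, 0, 0, 0, 0, 0.24, 0, 0, 0, 0, 0, 0, 0.24]
}}

```text
clock: 12.7
position: [0.5751, 0.1462, 0.1919]
eef_rot: [0.496, 0.504, -0.495, 0.504]
contact_force: [-1.1, 0.2, 0.8]
finger_gap: 0.021
```

Emit:
{"method": "play_rows", "body": {
  "series": [0, 0, 0, 0, 0, 0, 0.1, 0, 0, 0, 0, 0, 0, 0.1, 0, 0, 0, 0, 0, 0, 0.1]
}}

```text
clock: 13.08
position: [0.5748, 0.1462, 0.1914]
eef_rot: [0.496, 0.504, -0.496, 0.504]
contact_force: [-2.1, 0.5, 1.6]
finger_gap: 0.0173
```

Emit:
{"method": "play_rows", "body": {
  "series": [0.004, 0, -0.004, 0, 0, 0, 0.1, 0.004, 0, -0.004, 0, 0, 0, 0.1, 0.004, 0, -0.004, 0, 0, 0, 0.1, 0, 0, 0, 0, 0, 0, 0.1]
}}

```text
clock: 13.58
position: [0.5868, 0.1464, 0.1781]
eef_rot: [0.495, 0.505, -0.496, 0.504]
contact_force: [-2.4, 3.1, -4.8]
finger_gap: 0.0172
```

Moving freely past straight; continuing to about 31 mm.

Emit:
{"method": "play_rows", "body": {
  "series": [0.004, 0, -0.004, 0, 0, 0, 0.1, 0.003, 0, -0.003, 0, 0, 0, 0.1, 0.003, 0, -0.003, 0, 0, 0, 0.1, 0, 0, 0, 0, 0, 0, 0.1, 0, 0, 0, 0, 0, 0, 0.1]
}}

```text
clock: 14.2
position: [0.5942, 0.1464, 0.1671]
eef_rot: [0.494, 0.506, -0.497, 0.503]
contact_force: [-8.6, 5.7, -4.0]
finger_gap: 0.0171
```

```bash
python3 - <<'E'
from h import *
s=readout.read_state();print(s['clock'],s['position'],s['contact_force'],s['finger_gap'])
a=snap('scene','s5')[160:380,170:370]
cv2.imwrite('pics/c7.png',cv2.resize(a,(545,600)))
E
```

```text
14.2 [0.59422964 0.14644447 0.16712282] [-8.59201818  5.69351489 -4.02210414] 0.017133818411288283
```

View pics/c7.png

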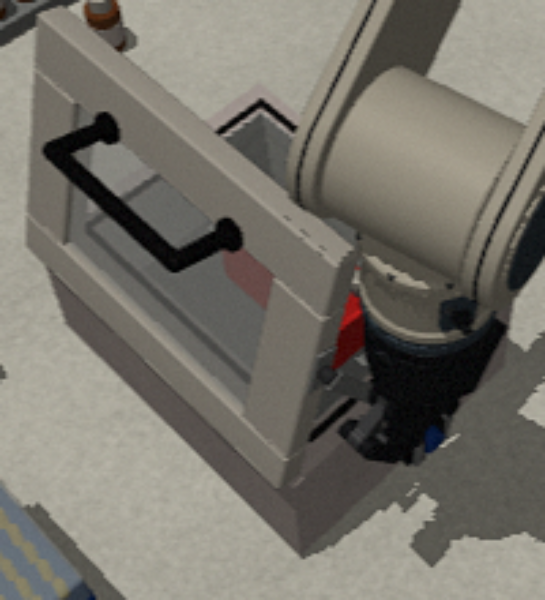

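Emit:
{"method": "play_rows", "body": {
  "series": [0, 0, 0, 0, 0, 0, 0.45, 0, 0, 0, 0, 0, 0, 0.45, 0, 0.01, 0, 0, 0, 0, 0.45, 0, 0.02, 0, 0, 0, 0, 0.45, 0, 0.03, 0, 0, 0, 0, 0.45, 0, 0.03, 0.01, 0, 0, 0, 0.45, 0, 0.02, 0.03, 0, 0, 0, 0.45, 0, 0, 0.03, 0, 0, 0, 0.45]
}}

```text
clock: 15.25
position: [0.5966, 0.2592, 0.24]
eef_rot: [0.495, 0.505, -0.495, 0.505]
contact_force: [0.2, -0.8, -0.2]
finger_gap: 0.0385
```

Emit:
{"method": "play_rows", "body": {
  "series": [0, 0, 0.06, 0, 0, 0, 0.45, 0, 0, 0.06, 0, 0, 0, 0.45, 0, 0, 0.06, 0, 0, 0, 0.45, 0, 0, 0.05, 0, 0, 0, 0.45, 0, 0, 0, 0, 0, 0, 0.45]
}}

```text
clock: 15.88
position: [0.598, 0.2581, 0.4752]
eef_rot: [0.499, 0.503, -0.492, 0.506]
contact_force: [0.5, 0.0, -0.9]
finger_gap: 0.0382
```

```bash
python3 - <<'E'
from h import *
s=readout.read_state();print(s['clock'],s['position'],s['contact_force'],s['finger_gap'])
a=snap('scene','s6')[160:380,170:370];b=snap('top','t6')[100:260,250:430]
cv2.imwrite('pics/c8.png',np.hstack([cv2.resize(a,(500,550)),cv2.copyMakeBorder(cv2.resize(b,(300,267)),0,283,0,0,0)]))
E
```

```text
15.875 [0.59801171 0.25808311 0.47520154] [ 0.51349929  0.01435221 -0.87729105] 0.038196517793691584
```

View pics/c8.png

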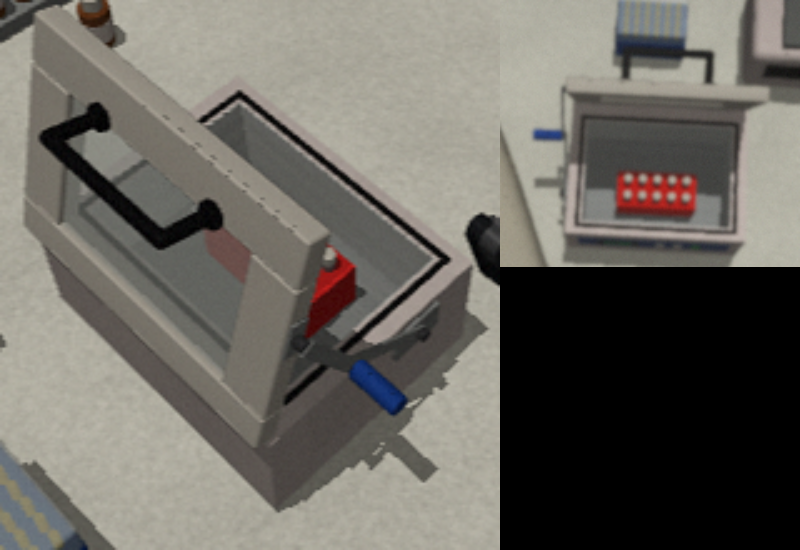

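```bash
python3 - <<'E'
from h import *
from scipy.optimize import least_squares as LS
p=[.5622,-.0445,.0191]
def W(l): c,s=np.cos(p[2]),np.sin(p[2]); return np.array([p[0]+c*l[0]-s*l[1],p[1]+s*l[0]+c*l[1],l[2]])
H=lambda t,y:W((.105-.175*np.cos(t)+.067*np.sin(t),y,.13+.175*np.sin(t)+.067*np.cos(t)))
def fit(F):
    r=lambda t:np.concatenate([proj(n,H(t[0],y))[0]-uv for n,y,uv in F]);o=LS(r,[1.3]);return o.x[0],o.fun.round(1)
print(fit([('scene',-.057,(184.5,219)),('scene',.057,(229.5,259)),('top',.057,(325,127.5)),('top',-.057,(376.5,128.5))]))
t,f=fit([('scene',-.057,(187,214.8)),('scene',.057,(235,256.4)),('top',.057,(326.2,131.2)),('top',-.057,(376,131.8))]);print(t,f,H(t,0))
print(tri((321.2,315.2),(278.8,180.7)),tri((329.2,301.4),(277.7,185.7)))
E
```

```text
(np.float64(1.3239902281186273), array([ 1.5,  0.8, -0.7, -0. ,  2.9, -0.7, -1.2,  0.6]))
1.2765805861483326 [ 3.1  1.8 -2.  -1.   1.5 -1.2 -0.8  0.6] [ 0.68055127 -0.04223922  0.31690951]
(array([0.59477965, 0.13668906, 0.16323227]), np.float64(0.00014051699101742498)) (array([0.57339172, 0.13567063, 0.18684733]), np.float64(0.0008374352683797574))
```

The picture shows the stay clearly folded (knob moved 32 mm), the lid at about 1.28 rad, and the rack upright. Moving above the handle.

Emit:
{"method": "play_rows", "body": {
  "series": [0.014, -0.05, 0, 0, 0, 0, 0.42, 0.014, -0.05, 0, 0, 0, 0, 0.42, 0.014, -0.05, 0, 0, 0, 0, 0.42, 0.014, -0.05, 0, 0, 0, 0, 0.42, 0.014, -0.05, 0, 0, 0, 0, 0.42, 0.013, -0.05, -0.02, 0, 0, 0, 0.42, 0, 0, -0.04, 0, 0, 0, 0.42, 0, 0, -0.04, 0, 0, 0, 0.42],
  "force": 60
}}

```text
clock: 16.98
position: [0.6793, -0.0443, 0.3657]
eef_rot: [0.495, 0.505, -0.497, 0.503]
contact_force: [-1.0, 0.7, 0.1]
finger_gap: 0.0363
```

Emit:
{"method": "play_rows", "body": {
  "series": [0, 0, -0.02, 0, 0, 0, 0.42, 0, 0, 0, 0, 0, 0, 0.42]
}}

```text
clock: 17.23
position: [0.6792, -0.0433, 0.3469]
eef_rot: [0.495, 0.506, -0.497, 0.503]
contact_force: [-0.1, 0.3, -0.3]
finger_gap: 0.0358
```

```bash
python3 - <<'E'
from h import *
s=readout.read_state();print(s['clock'],s['position'],s['contact_force'],s['finger_gap'])
a=snap('scene','s7')[130:330,150:350]
cv2.imwrite('pics/c9.png',cv2.resize(a,(600,600)))
E
```

```text
17.225 [ 0.67916396 -0.04331376  0.34690784] [-0.09510705  0.29061999 -0.33698283] 0.035750209397599715
```

View pics/c9.png

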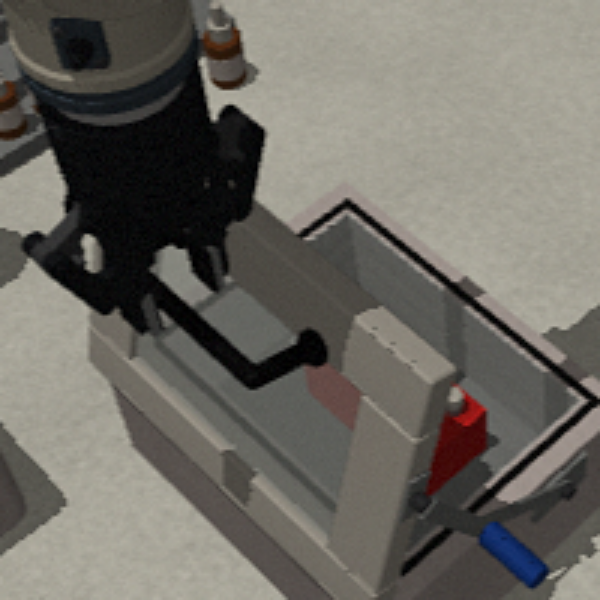

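The fingers straddle the bar, one on each side. Descending and closing.

Emit:
{"method": "play_rows", "body": {
  "series": [0.001, 0, -0.015, 0, 0, 0, 0.42, 0, 0, -0.012, 0, 0, 0, 0.42, 0, 0, 0, 0, 0, 0, 0.2, 0, 0, 0, 0, 0, 0, 0.05, 0, 0, 0, 0, 0, 0, 0.05, 0, 0, 0, 0, 0, 0, 0.05]
}}

```text
clock: 18.02
position: [0.6806, -0.0438, 0.3219]
eef_rot: [0.495, 0.505, -0.496, 0.504]
contact_force: [-2.1, 0.2, -5.2]
finger_gap: 0.0097
```

```bash
python3 - <<'E'
from h import *
s=readout.read_state();print(s['clock'],s['position'],s['contact_force'],s['finger_gap'])
P=s['position'];hx,hz,r=.6672,.13,.1874
ph0=np.arctan2(P[2]-.003-hz,-(P[0]-hx));print('theta',ph0-.3655,np.hypot(P[2]-.003-hz,P[0]-hx))
n=32;phs=np.linspace(ph0,.3655,n+1);X=np.c_[hx-r*np.cos(phs),hz+r*np.sin(phs)]
print((np.diff(X,axis=0)*1000).round(1).tolist())
E
```

```text
18.025 [ 0.68055058 -0.04378389  0.32191839] [-2.12389747  0.16560114 -5.24083861] 0.00974435169087756
theta 1.2758475688108135 0.18938953063394776
[[-7.5, 0.4], [-7.5, 0.1], [-7.5, -0.2], [-7.5, -0.5], [-7.4, -0.8], [-7.4, -1.1], [-7.3, -1.4], [-7.3, -1.7], [-7.2, -2.0], [-7.1, -2.3], [-7.0, -2.5], [-6.9, -2.8], [-6.8, -3.1], [-6.7, -3.4], [-6.5, -3.6], [-6.4, -3.9], [-6.2, -4.1], [-6.0, -4.4], [-5.9, -4.6], [-5.7, -4.9], [-5.5, -5.1], [-5.3, -5.3], [-5.1, -5.5], [-4.8, -5.7], [-4.6, -5.9], [-4.4, -6.1], [-4.1, -6.2], [-3.9, -6.4], [-3.6, -6.5], [-3.4, -6.7], [-3.1, -6.8], [-2.8, -6.9]]
```

Emit:
{"method": "play_rows", "body": {
  "series": [-0.0075, -0.0001, 0.0003, 0, 0, 0, 0.05, -0.0075, -0.0001, 0, 0, 0, 0, 0.05, -0.0075, -0.0001, -0.0002, 0, 0, 0, 0.05, -0.0075, -0.0001, -0.0005, 0, 0, 0, 0.05, -0.0074, -0.0001, -0.0008, 0, 0, 0, 0.05, -0.0074, -0.0001, -0.0011, 0, 0, 0, 0.05, -0.0073, -0.0001, -0.0014, 0, 0, 0, 0.05, -0.0073, -0.0001, -0.0017, 0, 0, 0, 0.05]
}}

```text
clock: 19.02
position: [0.6215, -0.0448, 0.3182]
eef_rot: [0.496, 0.504, -0.495, 0.505]
contact_force: [0.2, -0.8, 5.5]
finger_gap: 0.0095
```

Emit:
{"method": "play_rows", "body": {
  "series": [-0.0072, -0.0001, -0.002, 0, 0, 0, 0.05, -0.0071, -0.0001, -0.0023, 0, 0, 0, 0.05, -0.007, -0.0001, -0.0025, 0, 0, 0, 0.05, -0.0069, -0.0001, -0.0028, 0, 0, 0, 0.05, -0.0068, -0.0001, -0.0031, 0, 0, 0, 0.05, -0.0067, -0.0001, -0.0034, 0, 0, 0, 0.05, -0.0065, -0.0001, -0.0036, 0, 0, 0, 0.05, -0.0064, -0.0001, -0.0039, 0, 0, 0, 0.05]
}}

```text
clock: 20.02
position: [0.5665, -0.0457, 0.2929]
eef_rot: [0.495, 0.504, -0.496, 0.504]
contact_force: [1.3, -3.3, 1.2]
finger_gap: 0.0098
```

Emit:
{"method": "play_rows", "body": {
  "series": [-0.0062, -0.0001, -0.0041, 0, 0, 0, 0.05, -0.006, -0.0001, -0.0044, 0, 0, 0, 0.05, -0.0059, -0.0001, -0.0046, 0, 0, 0, 0.05, -0.0057, -0.0001, -0.0049, 0, 0, 0, 0.05, -0.0055, -0.0001, -0.0051, 0, 0, 0, 0.05, -0.0053, -0.0001, -0.0053, 0, 0, 0, 0.05, -0.0051, -0.0001, -0.0055, 0, 0, 0, 0.05, -0.0048, -0.0001, -0.0057, 0, 0, 0, 0.05]
}}

```text
clock: 21.02
position: [0.5224, -0.0463, 0.2534]
eef_rot: [0.496, 0.504, -0.496, 0.504]
contact_force: [-0.9, -4.1, 1.1]
finger_gap: 0.01
```

Emit:
{"method": "play_rows", "body": {
  "series": [-0.0046, -0.0001, -0.0059, 0, 0, 0, 0.05, -0.0044, -0.0001, -0.0061, 0, 0, 0, 0.05, -0.0041, -0.0001, -0.0062, 0, 0, 0, 0.05, -0.0039, -0.0001, -0.0064, 0, 0, 0, 0.05, -0.0036, -0.0001, -0.0065, 0, 0, 0, 0.05, -0.0034, -0.0001, -0.0067, 0, 0, 0, 0.05, -0.003, -0.0001, -0.0068, 0, 0, 0, 0.05, 0, 0, 0, 0, 0, 0, 0.05]
}}

```text
clock: 22.02
position: [0.495, -0.0466, 0.2082]
eef_rot: [0.495, 0.505, -0.496, 0.504]
contact_force: [0.4, 0.6, -6.1]
finger_gap: 0.01
```

Emit:
{"method": "play_rows", "body": {
  "series": [-0.002, 0, -0.004, 0, 0, 0, 0.05, -0.001, 0, -0.003, 0, 0, 0, 0.05, 0, 0, 0, 0, 0, 0, 0.05]
}}

```text
clock: 22.4
position: [0.4924, -0.0466, 0.2019]
eef_rot: [0.496, 0.504, -0.496, 0.504]
contact_force: [1.2, 3.6, -5.4]
finger_gap: 0.0102
```

Emit:
{"method": "play_rows", "body": {
  "series": [-0.001, 0, -0.002, 0, 0, 0, 0.05, 0, 0, 0, 0, 0, 0, 0.05]
}}

```text
clock: 22.65
position: [0.4918, -0.0467, 0.2011]
eef_rot: [0.496, 0.504, -0.495, 0.504]
contact_force: [-2.0, 4.1, 7.1]
finger_gap: 0.0098
```

Emit:
{"method": "play_rows", "body": {
  "series": [0, 0, -0.002, 0, 0, 0, 0.05, 0, 0, 0, 0, 0, 0, 0.05, 0, 0, 0, 0, 0, 0, 0.05]
}}

```text
clock: 23.02
position: [0.4918, -0.0466, 0.2009]
eef_rot: [0.496, 0.504, -0.495, 0.504]
contact_force: [-9.9, 6.3, 28.0]
finger_gap: 0.0098
```

The lid is seated: pressing harder (28 N) moves it no lower. Releasing and withdrawing.

Emit:
{"method": "play_rows", "body": {
  "series": [0, 0, 0.002, 0, 0, 0, 0.05, 0, 0, 0, 0, 0, 0, 0.4, 0, 0, 0, 0, 0, 0, 0.4, 0, 0, 0, 0, 0, 0, 0.4, 0, 0, 0.02, 0, 0, 0, 0.4, 0, 0, 0.03, 0, 0, 0, 0.4, 0, 0, 0.05, 0, 0, 0, 0.4, 0, 0, 0.05, 0, 0, 0, 0.4]
}}

```text
clock: 24.02
position: [0.4911, -0.0471, 0.3512]
eef_rot: [0.495, 0.505, -0.496, 0.504]
contact_force: [0.1, -0.7, -0.1]
finger_gap: 0.0344
```

Emit:
{"method": "play_rows", "body": {
  "series": [-0.03, -0.04, 0.03, 0, 0, 0, 0.4, -0.03, -0.05, 0.03, 0, 0, 0, 0.4, -0.02, -0.05, 0.02, 0, 0, 0, 0.4, 0, -0.05, 0, 0, 0, 0, 0.4, 0, -0.05, 0, 0, 0, 0, 0.4, 0, 0, 0, 0, 0, 0, 0.4, 0, 0, 0, 0, 0, 0, 0.4, 0, 0, 0, 0, 0, 0, 0.4]
}}

```text
clock: 25.02
position: [0.4129, -0.2836, 0.4286]
eef_rot: [0.495, 0.505, -0.495, 0.504]
contact_force: [0.5, 0.5, -0.5]
finger_gap: 0.0345
```

```bash
python3 - <<'E'
from h import *
s=readout.read_state();print(s['clock'],s['position'],s['contact_force'])
a=snap('scene','s8');b=snap('top','t8')[100:300,140:520]
C=np.zeros((600,800,3),np.uint8);C[:360,:480]=cv2.resize(a,(480,360));C[360:600,:456]=cv2.resize(b,(456,240));C[0:400,480:800]=cv2.resize(a[160:360,200:360],(320,400));cv2.imwrite('pics/c10.png',C)
E
```

```text
25.025 [ 0.41291206 -0.28361805  0.42863909] [ 0.48407542  0.46426968 -0.48869908]
```

View pics/c10.png

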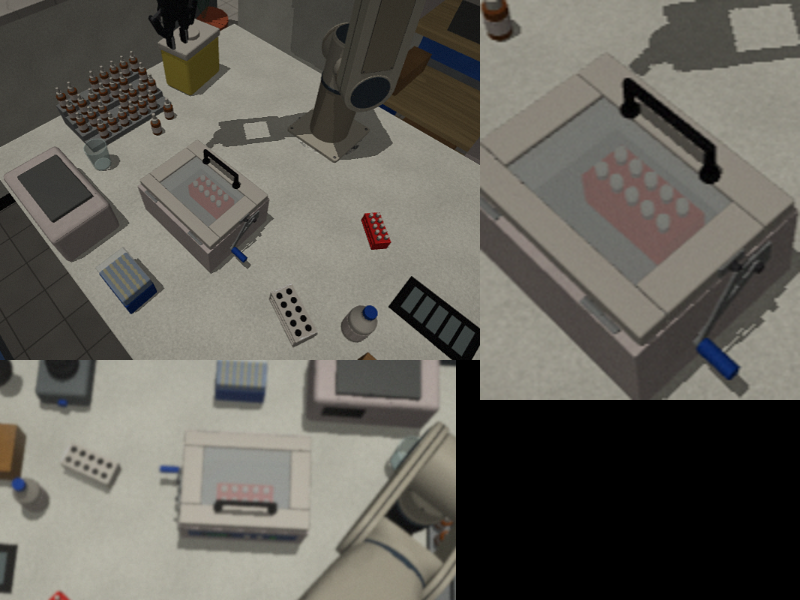

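The lid is shut, the rack is upright under the window, the bystanders are in place, and the arm is clear. Handing in.

```bash
python3 -c "
from h import *
print(bot.hand_in())"
```

```text
the job is handed in; nothing more can be done
None
```

I handed the job in at about 25 s on the robot's clock. The red rack is in the chamber, the stay is broken and the lid is shut. `hand_in` gives no verdict, so what follows rests on my own checks.

- **Rack:** I set the larger red rack on the chamber floor and released it after the force reading showed contact. The last picture shows it upright under the lid window.
- **Stay:** I pinched the blue knob and guided it back and down. Measured from the pictures, it moved about 32 mm, which I estimate puts the knuckle near 2.2 rad. The lid was still up at about 1.28 rad.
- **Lid:** I lowered it by the handle at about 0.3 rad/s, holding it all the way. At the end, pressing with 28 N moved it no lower, with the bar at about 198 mm against the 197 mm given.
- **Surroundings:** In the last picture the bystanders I could see stand where they were. The arm partly hides the dropper and beaker area in the top view. The robot touches nothing.

Two readings were slightly off. The fingers read 10 mm on the 12 mm bar, though the grip held throughout. I also saw an unexplained sideways force of about 10 N while the knob was held at its end position, which vanished on release.

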